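Fetch the red skittle from the dust box

ROBOT

A 7-joint arm with a two-finger parallel gripper is mounted at the origin on the work surface. World frame = base frame: x ahead of the robot, y to its left, z up, the work surface at z = 0. Lengths are in mm, angles in rad, forces in N, time in s.
With the tool pointing down it reaches from about 400 to 875 mm from the base axis. Payload 4.4 kg.
Tool frame: the origin (TCP) lies at the very end of the fingers, on their centre line; the grasp point (between the pads) lies 19 mm behind it; z points along the fingers, y is the line along which they close (so a half turn about z gives the same grasp; the last joint's range is limited). The gripper opens to 85 mm and grips with 20 to 120 N. Pads are 22 mm wide; open, the fingers measure 114 mm over their backs; the gripper's body (76 mm by 85 mm) begins 54 mm behind the grasp point. The pads swing forward as they close: fully open they stand 13 mm farther back than shut.
Start: joints at [-0.066, 0.628, 0.038, 1.517, -0.027, 0.996, -0.02], TCP at [650.014, 0.027, 231.313] pointing down, gripper open.
Joint ranges: [-3.06, 3.06], [-0.37, 2.12], [-1.25, 1.32], [0.18, 2.47], [-1.1, 4.24], [0.23, 1.98], [-2.94, 2.94]. Speed limits (rad/s): [2.57, 2.57, 3.14, 3.14, 3.14, 3.14, 3.14].

INTERFACE

Orientations are given as [roll, pitch, yaw] about the fixed x, y, z axes, in that order (R = Rz(yaw) Ry(pitch) Rx(roll)).
In Python, from cell import ctrl gives the robot as it stands.
- The arm moves only by the tool step_arm, never from a script. Its argument "series" is a list that holds one entry, the list of rows, each a list of 7 numbers: the turn, a rotation vector about the tool's x, y, z as a fraction of full scale, then the shift along the tool's x, y, z as a fraction of full scale, then the closure, from 0 (fully open) to 1 (shut). In form: [[[ax, ay, az, tx, ty, tz, gripper], ...]]. A call has 1 to 12 rows; each row shifts and turns the commanded pose from where the row before left it, along the tool's axes as they then stand; what a row does not reach is not made up. Full scale, the value 1, is 150 mm for a shift and 45 degrees for a turn. A row lasts 1/10 s, in which the tool goes at most 50 mm and 8.59 degrees, less where a joint would pass 70% of its speed; a pose out of reach is approached as far as the arm can. A call with a number of a shift or a turn outside -1 to 1 is refused whole. A call with a gripper value outside its range is refused whole. The fingers move at their own pace and stop on an object; the grip force is fixed at half the most. Time passes only in rows, so rows that do not move let the fingers close. It gives the time, the measured TCP pose, the force, the opening and the grip force at its end, in the units of the state.
- ctrl.read_state(): the state, without advancing time (a new reading comes with each control period).
- ctrl.get_image(name): name is "scene" or "side" or "wrist"; returns a dict with "img" (384x512x3 uint8, red, green, blue), "fx", "fy", "cx", "cy" (pixels), "R" (3x3) and "t" (3): a world point X has camera coordinates R X + t. Camera axes: x right, y down, z forward; pixel columns grow to the right and rows downward; lengths in mm; the calibration is good to about 2 mm. A picture is of the moment at which its call begins. There is no depth.
- ctrl.finish_job(): hands the job in; it is judged then, once.
Trained networks look in a picture, given as the dict that the camera call returned (one of the last four; its "shot" number tells which), for a name from the list of things; names that differ only in an ending like _2 or _b are one class to them, and where a whole thing is asked for, a point or a joint stands for the part that bears it (a point fixed in the world has none). Each returns a list of dicts, best first, with "score" (0 to 1); they miss things now and then, are a little off and sometimes report something else, mostly with a low value. They report only what shows in the picture. A call takes as long as a camera call. They do not tell look-alikes from the thing itself.
- ctrl.recognise(picture, thing): "centre" ([column, row] in pixels, amid what is visible of it).
The state is a dict: "clock": time; "qpos": joint angles; "qd": joint speeds; "tau": joint torques, N m; "eef_pos": TCP position; "tool_rot": TCP orientation; "force": force on the tool from outside, world axes, zero at the start; "torque": the same for the moment, N m; "width": finger opening in mm; "gripper_force": force on a finger pad.
Only numpy, scipy, OpenCV 4.12 (cv2) and the standard library are available. Lean on these libraries where they do the work, as an engineer would, in place of code of your own. Each camera call takes 0.05 s, during which the arm holds its last target. There are 200 camera calls.

TASK

On the woodturner's bench, swing up the lid of the dust box and lean it all the way back so that it stays open by itself. Take the red skittle out of the box and set it down gently, upright, on the round cork pad, wholly on the pad.

Things in the scene. Friction and masses are not known exactly. Their poses are not given: they have to be found in the camera images.
- box: the open-topped wooden dust box, fixed to the table: 180 mm deep (x), 270 mm wide (y), 85 mm high, walls and floor 6 mm. Origin under its centre on the table; x points from its front, which faces the robot, to the hinge side. Inside, in a row along y at about -85, 0 and +85 mm, stand a red, a pale and a blue skittle of one shape, in any order
- lid (a joint): the box's 7 mm plywood lid, as large as the box, 200 g, hinged along the box's far top edge; angle in rad, 0 shut, grows as it opens, stop at 1.9. It turns freely: let go below 1.4 it falls shut, beyond 1.6 it falls back against the stop and stays open
- lid_bar (a point): middle of the lid's round green pull bar, 12 mm thick, 124 mm long, parallel to the hinge, on two slanting 8 mm rods 50 mm either side; it stands 25 mm in front of the lid's free edge and 33 mm above its top face, 126 mm up when shut. Axes move with the lid: x to the hinge side, y along the bar, z out of the lid's top. Hinge line: +205 mm in x, -40 mm in z from here. The bar can turn in the grip
- red_center (a point): centre, half-way up, of the red skittle, a turned wooden pin standing on the box floor: 70 mm high, straight round body 40 mm in diameter from the foot up to 42 mm, then a thin neck and a 24 mm ball head; about 60 g. z is its own axis, towards the head
- pad_top (a point): centre of the upper face of the round cork pad with a dark rim, 110 mm in diameter, 8 mm thick, fixed flat on the table; z up
There are look-alikes about, which are no part of the job. Of the things like the part that bears pad_top, leave any that is orange; of the rest the larger one is meant.

How it is judged (in metres and radians):
On the way, in this order (a step that is already met when the one before it is completed fails the run):
1. the lid stands open, leaning back (at least 1.6 rad) (value of joint lid above 1.6 rad), for 0.2 s.
2. the red skittle is lifted out of the box (height (world z) of red_center above 0.1 m), for 0.1 s.
At the end, for the whole second after the job is handed in: The lid still leans back open (over 1.6 rad); the red skittle stands head up on the cork pad, upright within 10 degrees, its axis within 37 mm of the pad's centre, at rest and released (value of joint lid above 1.6 rad and horizontal distance between red_center and pad_top below 0.037 m and z of red_center in the frame of pad_top between 0.028 and 0.042 m and angle between red_center's own z axis and vertical below 0.17 rad and linear speed of red below 0.02 m/s and contact force between the fingers and red below 0.05 N); the robot touches nothing.
It fails at once if the red skittle is dropped or thrown (faster than 0.6 m/s while the fingers do not hold it) (linear speed of red above 0.6 m/s and contact force between the fingers and red below 0.1 N).
It also fails if it takes over 58 s, if anything falls off the work surface, if the arm or the gripper's body presses on something with over 40 N, if the wrist force passes 120 N, or if a joint passes its speed limit or range.

## Working session

There is one attempt and no reset: what is moved stays moved. The work goes in short steps, Python scripts to look and compute and a tool call to move; the robot and the scene stay as the last step left them, time stands still between calls to the robot, and variables do not carry over. Pictures are saved under pics/ and viewed, at most 10 in all, crops included, and the job is handed in when it is done.

Besides the shell and the picture viewer there is one more tool, called in YAML: its name, and indented under it one key for each argument. step_arm: Moves the arm, as the interface text tells. Shift numbers are shares of 150 mm and turn numbers shares of 45 degrees, none past 1 either way. Its arguments: {"type":"object","properties":{"series":{"type":"array","items":{"type":"array","items":{"type":"array","items":{"type":"number","minimum":-1,"maximum":1}}}}},"required":["series"]}

```bash
mkdir -p pics; ls; cat > h.py <<'E'
import numpy as np, cv2
from cell import ctrl
from scipy.spatial.transform import Rotation as Ro
def ray(p,uv):
    d=np.array([(uv[0]-p['cx'])/p['fx'],(uv[1]-p['cy'])/p['fy'],1.]);R=np.array(p['R']);t=np.array(p['t'])
    d=R.T@d; return -R.T@t,d/np.linalg.norm(d)
def tri(obs):
    A=np.zeros((3,3));b=np.zeros(3)
    for p,uv in obs:
        c,d=ray(p,uv);M=np.eye(3)-np.outer(d,d);A+=M;b+=M@c
    X=np.linalg.solve(A,b)
    return X,[np.linalg.norm(np.cross(X-ray(p,uv)[0],ray(p,uv)[1])) for p,uv in obs]
def atz(p,uv,z):
    c,d=ray(p,uv);return c+d*(z-c[2])/d[2]
def proj(p,X):
    c=np.array(p['R'])@X+np.array(p['t']);return [p['fx']*c[0]/c[2]+p['cx'],p['fy']*c[1]/c[2]+p['cy']]
def save(p,n,box=None,s=1):
    im=np.array(p['img'])[:,:,::-1]
    if box: im=im[box[1]:box[3],box[0]:box[2]]
    cv2.imwrite('pics/'+n,cv2.resize(im,None,fx=s,fy=s,interpolation=cv2.INTER_CUBIC))
E
python3 - <<'E'
from h import *
im=[]
for n in ['scene','side','wrist']:
    p=ctrl.get_image(n); im.append(np.array(p['img']))
    print(n,'cam',np.round(ray(p,(256,192))[0]))
    for t in ['box','lid','lid_bar','red_center','pad_top']:
        print(t,[(np.round(d['centre']).tolist(),round(d['score'],2)) for d in ctrl.recognise(p,t)][:4])
v=np.hstack(im[:2]);cv2.imwrite('pics/a.png',cv2.resize(v,(800,300))[:,:,::-1])
cv2.imwrite('pics/b.png',im[0][:,:,::-1]);cv2.imwrite('pics/w.png',im[2][:,:,::-1])
E
```

```text
pics
scene cam [1030. -390.  872.]
box [([306.0, 182.0], 0.74)]
lid [([308.0, 172.0], 0.88)]
lid_bar [([311.0, 171.0], 0.78)]
red_center []
pad_top [([224.0, 302.0], 0.94), ([199.0, 250.0], 0.78), ([135.0, 280.0], 0.62)]
side cam [  73. -505.  531.]
box [([206.0, 191.0], 0.96)]
lid [([197.0, 179.0], 0.83)]
lid_bar [([202.0, 176.0], 0.61)]
red_center []
pad_top [([338.0, 239.0], 0.81), ([350.0, 306.0], 0.67), ([294.0, 264.0], 0.56)]
wrist cam [650.  79. 373.]
box [([108.0, 68.0], 0.96)]
lid [([101.0, 69.0], 0.88)]
lid_bar [([102.0, 68.0], 0.86)]
red_center []
pad_top [([170.0, 270.0], 0.82), ([172.0, 350.0], 0.77), ([258.0, 290.0], 0.6)]
```

View pics/b.png

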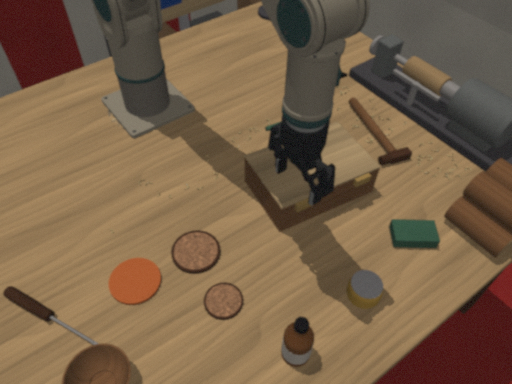

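View pics/a.png

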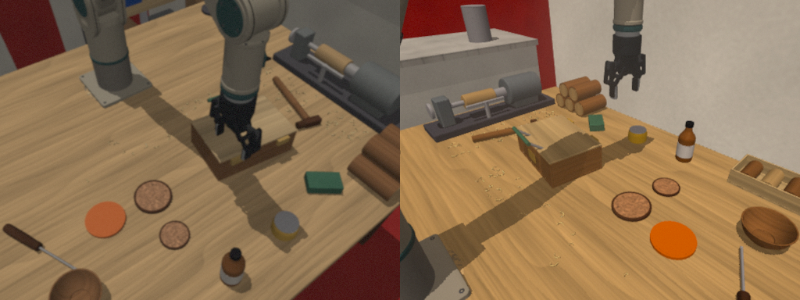

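View pics/w.png

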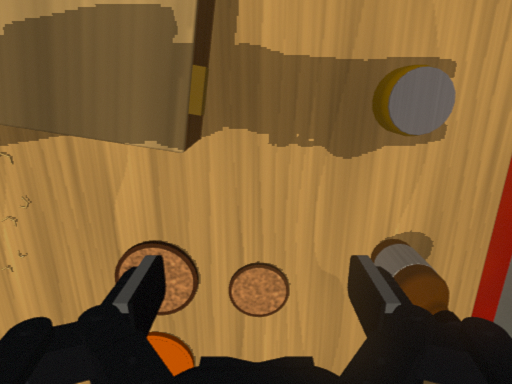

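The scene view shows three pad candidates: a large cork at (196,250), a small cork at (224,300) and an orange disc at (135,280). I choose the large cork, which is (158,276) in wrist and about (294,264) in side. The box has brass hinges on the far side. The green bar is on the robot side, at about (160,173) in the side view. Next I'll check close crops and colour segmentation.

```bash
python3 - <<'E'
from h import *
P={n:ctrl.get_image(n) for n in ['scene','side','wrist']}
for n in ['scene','side']:
    p=P[n]
    h=cv2.cvtColor(np.array(p['img']),cv2.COLOR_RGB2HSV)
    m=cv2.inRange(h,(60,60,30),(95,255,255))
    k,l,s,c=cv2.connectedComponentsWithStats(m)
    for i in range(1,k):
        if s[i][4]>15:
            ys,xs=np.where(l==i); pts=np.c_[xs,ys].astype(float)
            v=np.linalg.svd(pts-pts.mean(0),full_matrices=False)[2][0];q=(pts-pts.mean(0))@v
            e=[pts.mean(0)+v*q.min(),pts.mean(0)+v*q.max()]
            print(n,s[i],np.round(e).tolist(),[np.round(atz(p,u,126)).tolist() for u in e])
print('pad',tri([(P['scene'],(196,250.5)),(P['side'],(294,264)),(P['wrist'],(158,276))]))
for n,u in [('scene',(196,250.5)),('side',(294,264)),('wrist',(158,276))]: print(n,atz(P[n],u,8))
s=ctrl.read_state();print(s['tool_rot'],np.array(P['wrist']['R']).round(2).tolist())
a=np.array(P['scene']['img'])[100:250,220:400];b=np.array(P['side']['img'])[140:260,130:280]
a=cv2.resize(a,(480,400),interpolation=2);b=cv2.resize(b,(320*400//320*1,320),interpolation=2)
b=np.pad(b,((0,80),(0,0),(0,0)))[:, :320]
b=cv2.resize(np.array(P['side']['img'])[140:260,145:245],(320,384),interpolation=2);b=np.pad(b,((0,16),(0,0),(0,0)))
cv2.imwrite('pics/c.png',np.hstack([a,b])[:,:,::-1])
E
```

```text
scene [ 94   0  17  21 156] [[98.0, -2.0], [109.0, 20.0]] [[-431.0, 75.0, 126.0], [-287.0, 45.0, 126.0]]
scene [278   0  32  46 918] [[286.0, -1.0], [302.0, 45.0]] [[-65.0, 574.0, 126.0], [168.0, 440.0, 126.0]]
scene [122  79  13   4  17] [[122.0, 79.0], [134.0, 82.0]] [[11.0, -58.0, 126.0], [40.0, -38.0, 126.0]]
scene [284 111  44  17 185] [[283.0, 119.0], [326.0, 125.0]] [[390.0, 189.0, 126.0], [469.0, 262.0, 126.0]]
scene [ 391  220   48   27 1138] [[390.0, 231.0], [438.0, 236.0]] [[780.0, 150.0, 126.0], [845.0, 220.0, 126.0]]
side [242 148  18  13 111] [[241.0, 152.0], [259.0, 157.0]] [[628.0, 138.0, 126.0], [640.0, 82.0, 126.0]]
side [144 163   8   7  16] [[145.0, 163.0], [151.0, 169.0]] [[412.0, 254.0, 126.0], [407.0, 216.0, 126.0]]
side [  0 318  10  13  47] [[9.0, 319.0], [0.0, 330.0]] [[46.0, -37.0, 126.0], [33.0, -50.0, 126.0]]
pad (array([ 5.15023274e+02, -1.55335011e+02,  2.32963026e-01]), [np.float64(2.171783341789681), np.float64(1.207799626684947), np.float64(2.4439237033141814)])
scene [ 517.45321908 -156.05056645    8.        ]
side [ 507.0699321  -161.28935582    8.        ]
wrist [ 520.18233293 -151.02228929    8.        ]
[3.14158906e+00 8.54752711e-06 1.57079282e+00] [[1.0, 0.0, -0.0], [0.0, -0.95, 0.31], [-0.0, -0.31, -0.95]]
```

View pics/c.png

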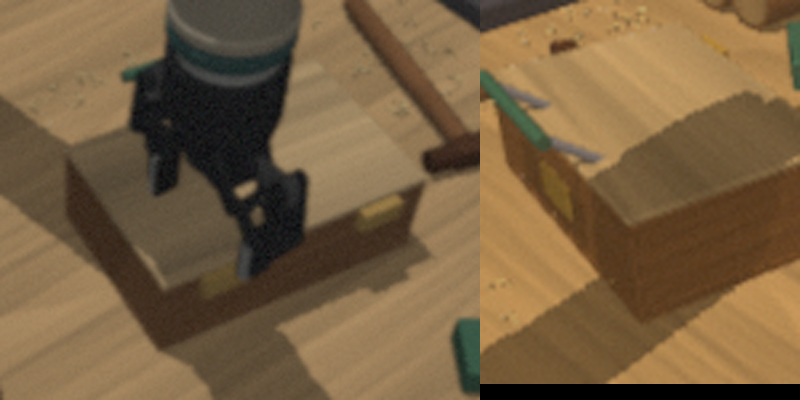

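```bash
python3 - <<'E'
from h import *
p=ctrl.get_image('scene');q=ctrl.get_image('side')
for n,u in [('frontnear',(244,158)),('hingenear',(282,209)),('hingefar',(379,169))]: print(n,atz(p,u,92).round())
print('s hingenear',atz(q,(192,209),92).round(), 'front near',)
print('barL scene',atz(p,(267,128),126).round(),'bar side',atz(q,(165.3,184.7),126).round(),atz(q,(145.6,163.4),126).round())
E
```

```text
frontnear [414.  52.  92.]
hingenear [588.  29.  92.]
hingefar [630. 287.  92.]
s hingenear [406.  51.  92.] front near
barL scene [392. 138. 126.] bar side [393. 128. 126.] [413. 252. 126.]
```

step_arm:
  series:
    - [[0,0,0,0.183,-0.234,-0.03,0],[0,0,0,0.183,-0.234,-0.03,0],[0,0,0,0.183,-0.234,-0.03,0],[0,0,0,0.183,-0.234,-0.03,0],[0,0,0,0.183,-0.234,-0.03,0],[0,0,0,0.183,-0.234,-0.03,0],[0,0,0,0.183,-0.234,-0.03,0],[0,0,0.19,0,0,0,0],[0,0,0,0,0,0,0]]

```text
clock: 2.05
eef_pos: [403.8, 193.1, 263.3]
tool_rot: [3.141, -0.001, 1.424]
force: [0.5, -0.3, 0.4]
width: 85.6
gripper_force: 0.0
```

```bash
python3 - <<'E'
from h import *
s=ctrl.read_state();print(s['clock'],s['eef_pos'],s['tool_rot'],s['force'])
P={n:ctrl.get_image(n) for n in ['scene','side','wrist']}
for n in P: print(n,[(np.round(d['centre']).tolist(),round(d['score'],2)) for d in ctrl.recognise(P[n],'lid_bar')][:3])
a=[np.array(P[n]['img']) for n in P]
b=cv2.resize(a[0][90:240,220:400],(360,300));c=cv2.resize(a[1][130:250,130:260],(325,300))
cv2.imwrite('pics/d.png',np.hstack([b,c])[:,:,::-1]);save(P['wrist'],'dw.png')
E
```

```text
2.05 [403.78530779 193.1014703  263.34841788] [ 3.14057381e+00 -6.86539127e-04  1.42360159e+00] [ 0.50534291 -0.30995937  0.43214799]
scene [([305.0, 163.0], 0.71)]
side [([201.0, 175.0], 0.67)]
wrist [([368.0, 148.0], 0.79)]
```

View pics/dw.png

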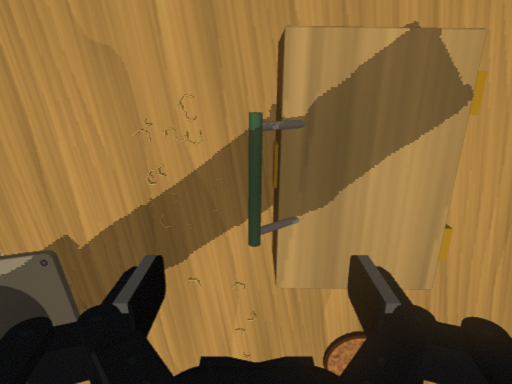

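The wrist view shows the bar upright in the picture, with ends at (256,113) and (254,245), so the yaw matches. The rods go right onto the lid, and the hinges are on the right. I'll measure the bar's height from the wrist and side views.

```bash
python3 - <<'E'
from h import *
P={n:ctrl.get_image(n) for n in ['scene','side','wrist']}
w=P['wrist']; E={}
for n,lo in [('wrist',(60,60,20)),('side',(60,60,30)),('scene',(60,60,30))]:
    h=cv2.cvtColor(np.array(P[n]['img']),cv2.COLOR_RGB2HSV)
    k,l,s,c=cv2.connectedComponentsWithStats(cv2.inRange(h,lo,(95,255,255)))
    for i in range(1,k):
        if s[i][4]>15: print(n,s[i],c[i].round())
for u in [(256,113),(254,245),(255,179)]: print(atz(w,u,126).round(1))
print(np.linalg.norm(atz(w,(256,113),126)-atz(w,(254,245),126)))
print(tri([(w,(254,245)),(P['side'],(165.3,184.7))]))
for X in [(393,131,126),(413,252,126)]: print([np.round(proj(P[n],np.array(X))).tolist() for n in ['side','scene']])
E
```

```text
side [106  17  29   8 143] [119.  20.]
side [  0 319  10  15  57] [  4. 326.]
scene [ 94   0  32  24 449] [111.  10.]
scene [146  75  13   6  21] [153.  78.]
scene [267 113  42  17  79] [287. 121.]
scene [ 391  220   48   27 1135] [414. 233.]
[413.3 253.3 126. ]
[392.8 130.8 126. ]
[403.7 196.1 126. ]
124.20503728233436
(array([393.18845694, 129.96475823, 124.84830068]), [np.float64(0.5249528073046196), np.float64(0.5249528073045998)])
[[165.0, 184.0], [265.0, 129.0]]
[[146.0, 163.0], [308.0, 114.0]]
```

View pics/d.png

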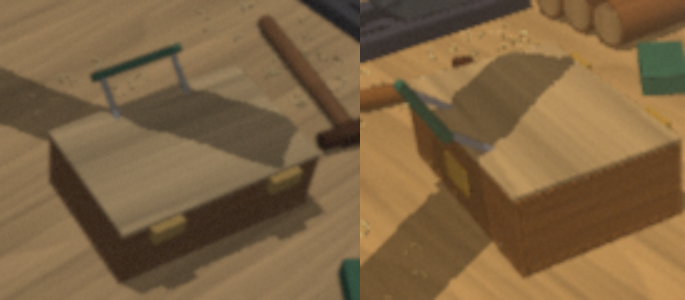

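Bar centre is (403,192,125–126) with length 124 mm, which matches the text. The tool is over it, so I descend and grip.

step_arm:
  series:
    - [[0,0,0.024,0,-0.005,0.255,0],[0,0,0,0,0,0.255,0],[0,0,0,0,0,0.255,0],[0,0,0,0,0,0.255,0],[0,0,0,0,0,0,0],[0,0,0,0,0,0,1],[0,0,0,0,0,0,1],[0,0,0,0,0,0,1],[0,0,0,0,0,0,1],[0,0,0,0,0,0,1]]

```text
clock: 3.5
eef_pos: [404.1, 192.6, 110.8]
tool_rot: [3.14, -0.001, 1.403]
force: [-2.2, 1.3, 3.1]
width: 12.3
gripper_force: 4.1
```

```bash
python3 - <<'E'
import numpy as np
th=np.linspace(0,1.86,19);f=np.arctan2(40,205)+th;r=np.hypot(205,40)
d=np.diff(np.c_[-r*np.cos(f),-r*np.sin(f)],axis=0)/150
print(d.round(3).tolist())
E
```

```text
[[0.035, -0.14], [0.049, -0.135], [0.063, -0.129], [0.076, -0.122], [0.088, -0.114], [0.099, -0.104], [0.109, -0.093], [0.118, -0.082], [0.126, -0.069], [0.133, -0.056], [0.138, -0.042], [0.141, -0.027], [0.143, -0.012], [0.144, 0.002], [0.143, 0.017], [0.14, 0.032], [0.136, 0.046], [0.131, 0.06]]
```

step_arm:
  series:
    - [[0,0,0,0,0,0,1],[0,0,0,0,0.035,-0.14,1],[0,0,0,0,0.049,-0.135,1],[0,0,0,0,0.063,-0.129,1],[0,0,0,0,0.076,-0.122,1],[0,0,0,0,0.088,-0.114,1],[0,0,0,0,0.099,-0.104,1]]

```text
clock: 4.2
eef_pos: [460.6, 183.5, 222.1]
tool_rot: [-3.135, 0.0, 1.405]
force: [-5.0, 3.6, -0.2]
width: 9.6
gripper_force: 58.3
```

```bash
python3 - <<'E'
from h import *
a=np.array(ctrl.get_image('side')['img']);b=np.array(ctrl.get_image('scene')['img'])
cv2.imwrite('pics/e.png',np.hstack([cv2.resize(a[50:250,110:310],(400,400)),cv2.resize(b[30:230,200:400],(400,400))])[:,:,::-1])
E
```

```text
(no output)
```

View pics/e.png

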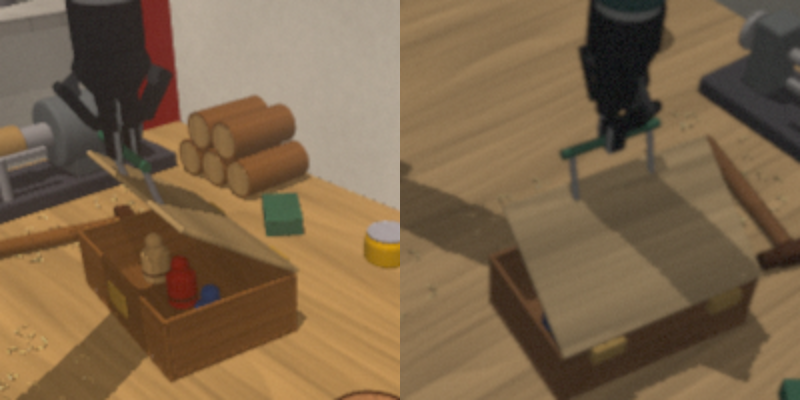

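The side crop shows the lid swinging up, with the bar held between the fingers at (120,150). The red skittle is in the middle at (182,285), pale is farther at (155,258) and blue nearer at (207,295). I continue the arc.

step_arm:
  series:
    - [[0,0,0,0,0.109,-0.093,1],[0,0,0,0,0.118,-0.082,1],[0,0,0,0,0.126,-0.069,1],[0,0,0,0,0.133,-0.056,1],[0,0,0,0,0.138,-0.042,1],[0,0,0,0,0.141,-0.027,1],[0,0,0,0,0.143,-0.012,1]]

```text
clock: 5.0
eef_pos: [598.8, 161.4, 281.3]
tool_rot: [3.141, -0.004, 1.404]
force: [-2.5, 3.8, -7.7]
width: 9.7
gripper_force: 60.8
```

step_arm:
  series:
    - [[0,0,0,0,0.144,0.002,1],[0,0,0,0,0.143,0.017,1],[0,0,0,0,0.14,0.032,1],[0,0,0,0,0.136,0.046,1],[0,0,0,0,0.131,0.06,1],[0,0,0,0,0,0,1],[0,0,0,0,0,0,0.7],[0,0,0,0,0,0,0.7],[0,0,0,0,0,0,0.7]]

```text
clock: 5.9
eef_pos: [700.6, 141.5, 254.9]
tool_rot: [-3.141, 0.001, 1.403]
force: [0.4, -0.2, -0.1]
width: 25.4
gripper_force: 0.2
```

step_arm:
  series:
    - [[0,0,0,0,0,-0.27,0.7],[0,0,0,0,0,-0.27,0.7],[0,0,0,0,-0.25,0,0],[0,0,0,0,-0.25,0,0],[0,0,0,0,-0.25,0,0],[0,0,0,0,-0.25,0,0],[0,0,0,0,-0.25,0.1,0],[0,0,0,0,0,0.1,0],[0,0,0,0,0,0,0]]

```text
clock: 6.8
eef_pos: [513.8, 172.7, 304.9]
tool_rot: [-3.138, 0.002, 1.404]
force: [0.4, -0.4, 0.9]
width: 85.2
gripper_force: 0.0
```

```bash
python3 - <<'E'
from h import *
print(ctrl.read_state()['eef_pos'])
P={n:ctrl.get_image(n) for n in ['scene','side','wrist']}
C={}
for n in P:
    print(n,[(np.round(d['centre']).tolist(),round(d['score'],2)) for d in ctrl.recognise(P[n],'red_center')][:3])
    h=cv2.cvtColor(np.array(P[n]['img']),cv2.COLOR_RGB2HSV)
    m=cv2.inRange(h,(0,170,50),(5,255,255))|cv2.inRange(h,(174,170,50),(180,255,255))
    k,l,s,c=cv2.connectedComponentsWithStats(m)
    for i in range(1,k):
        if s[i][4]>40: print(n,s[i],c[i].round(1))
w=cv2.resize(np.array(P['wrist']['img']),(480,360));s=cv2.resize(np.array(P['side']['img'])[80:260,130:290],(320,360))
cv2.imwrite('pics/f.png',np.hstack([w,s])[:,:,::-1])
E
```

```text
[513.8099463  172.71475769 304.93827812]
scene [([306.0, 171.0], 0.46)]
scene [   0    0   82   88 3864] [37.5 38.7]
scene [168  19  11  12  53] [173.5  24.1]
scene [302 164  13  10  55] [308.5 168.1]
scene [ 376  264  136  120 6193] [466.7 343.1]
side [([202.0, 191.0], 0.83)]
side [   0    0  167   50 5796] [74.3 20.4]
side [ 175   56   24   59 1024] [187.   83.7]
side [194 179  14  21 179] [200.  189.7]
wrist [([255.0, 153.0], 0.57)]
wrist [240 136  30  33 704] [254.  152.2]
```

View pics/f.png

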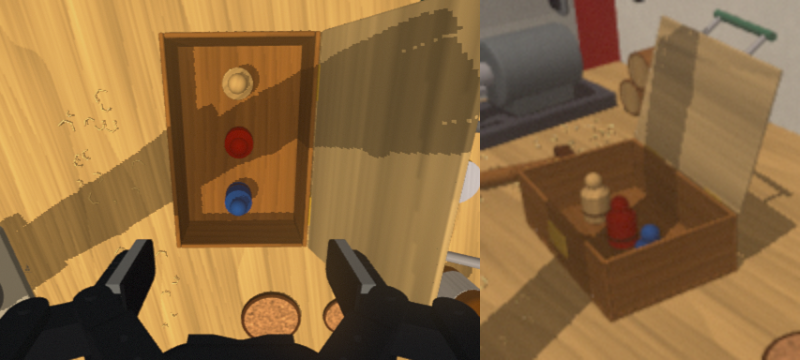

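The lid leans back open. The red skittle stands in the middle, at wrist pixel (254,152) and side pixel (201,190), with blue at (238,198) and pale at (237,82) in the resized view.

```bash
python3 - <<'E'
from h import *
w=ctrl.get_image('wrist');s=ctrl.get_image('side');c=ctrl.get_image('scene')
print(tri([(w,(254.5,152.5)),(s,(201,190))]))
print(tri([(w,(254.5,152.5)),(s,(201,190)),(c,(307,169.5))]))
print(ray(w,(254,152))[0],[atz(w,(254.5,152.5),z).round(1).tolist() for z in (35,45,55)])
for X in [(515,178,41),(515,175,41)]: print(proj(w,np.array(X,float)),proj(s,np.array(X,float)),proj(c,np.array(X,float)))
p=[(x['centre'],x['score']) for x in ctrl.recognise(w,'pad_top')];print(p,[atz(w,q[0],8).round().tolist() for q in p])
E
```

```text
(array([515.93578435, 177.29563493,  37.05938384]), [np.float64(0.6489893083860635), np.float64(0.6489893083860333)])
(array([511.3107257 , 176.30086846,  45.3696164 ]), [np.float64(5.158871743720685), np.float64(6.645185800915846), np.float64(8.265661737095035)])
[530.16913319 251.12580133 448.40798963] [[515.3, 177.3, 35.0], [515.7, 179.1, 45.0], [516.0, 180.8, 55.0]]
[np.float64(254.14531113596456), np.float64(152.82472342977923)] [np.float64(200.17660509982625), np.float64(188.8076792252548)] [np.float64(309.208809659511), np.float64(174.518741489726)]
[np.float64(254.53964301227754), np.float64(155.09379593962763)] [np.float64(200.84869452884269), np.float64(189.23348600781)] [np.float64(308.2923896021527), np.float64(175.0523858165804)]
[([351.5, 332.9], 0.59)] [[624.0, -159.0, 8.0]]
```

step_arm:
  series:
    - [[0,0,0,0.037,0.005,0.25,0],[0,0,0,0,0,0.25,0],[0,0,0,0,0,0.25,0],[0,0,0,0,0,0.25,0],[0,0,0,0,0,0.25,0],[0,0,0,0,0,0.25,0],[0,0,0,0,0,0.2,0],[0,0,0,0,0,0.1,0],[0,0,0,0,0,0.1,0],[0,0,0,0,0,0,0]]

```text
clock: 8.3
eef_pos: [517.0, 178.2, 19.4]
tool_rot: [-3.139, 0.001, 1.403]
force: [-0.4, -0.8, 0.4]
width: 85.3
gripper_force: 0.0
```

step_arm:
  series:
    - [[0,0,0,0,0,0,1],[0,0,0,0,0,0,1],[0,0,0,0,0,0,1],[0,0,0,0,0,0,1],[0,0,0,0,0,0,1],[0,0,0,0,0,0,1],[0,0,0,0,0,-0.05,1],[0,0,0,0,0,-0.05,1],[0,0,0,0,0,-0.1,1],[0,0,0,0,0,-0.15,1],[0,0,0,0,0,-0.15,1],[0,0,0,0,0,0,1]]

```text
clock: 9.5
eef_pos: [520.2, 179.3, 99.3]
tool_rot: [3.136, -0.003, 1.403]
force: [1.0, -0.5, -0.6]
width: 38.2
gripper_force: 60.2
```

step_arm:
  series:
    - [[0,0,0,0,0,-0.2,1],[0,0,0,0,0,-0.2,1],[0,0,0,0,0,-0.1,1],[0,0,0,-0.245,0.039,0,1],[0,0,0,-0.245,0.039,0,1],[0,0,0,-0.245,0.039,0,1],[0,0,0,-0.245,0.039,0,1],[0,0,0,-0.245,0.039,0,1],[0,0,0,-0.245,0.039,0,1],[0,0,0,-0.245,0.039,0,1],[0,0,0,-0.245,0.039,0,1],[0,0,0,-0.245,0.039,0,1]]

```text
clock: 10.7
eef_pos: [514.0, -157.8, 170.7]
tool_rot: [-3.141, -0.0, 1.403]
force: [0.5, -0.4, 0.3]
width: 38.2
gripper_force: 60.4
```

```bash
python3 - <<'E'
from h import *
s=ctrl.read_state();print(s['eef_pos'],s['tool_rot'],s['width'])
P={n:ctrl.get_image(n) for n in ['scene','side','wrist']}
for n in P:
  for t in ['pad_top','red_center']:
    r=[(d['centre'],round(d['score'],2)) for d in ctrl.recognise(P[n],t)]
    print(n,t,[(np.round(c),k,atz(P[n],c,8).round()[:2]) for c,k in r])
im=[np.array(P[n]['img']) for n in P]
cv2.imwrite('pics/g.png',np.hstack([im[0][140:340,60:310],im[1][100:300,170:420],cv2.resize(im[2],(267,200))])[:,:,::-1])
E
```

```text
[ 513.96451301 -157.79306804  170.67732792] [-3.14100640e+00 -1.65878954e-04  1.40268993e+00] 38.211902504624405
scene pad_top [(array([224., 302.]), 0.84, array([ 659., -177.])), (array([135., 281.]), 0.78, array([ 506., -301.])), (array([195., 249.]), 0.73, array([ 514., -155.]))]
scene red_center [(array([178., 205.]), 0.62, array([ 380., -121.]))]
side pad_top [(array([296., 265.]), 0.97, array([ 508., -167.])), (array([341., 238.]), 0.9, array([ 648., -181.])), (array([352., 306.]), 0.82, array([ 500., -309.]))]
side red_center [(array([305., 196.]), 0.6, array([726.,  -8.]))]
wrist pad_top [(array([397., 162.]), 0.71, array([ 650., -174.])), (array([260., 164.]), 0.63, array([ 519., -152.])), (array([296., 321.]), 0.59, array([ 527., -342.]))]
wrist red_center [(array([258., 283.]), 0.84, array([ 493., -284.]))]
```

View pics/g.png

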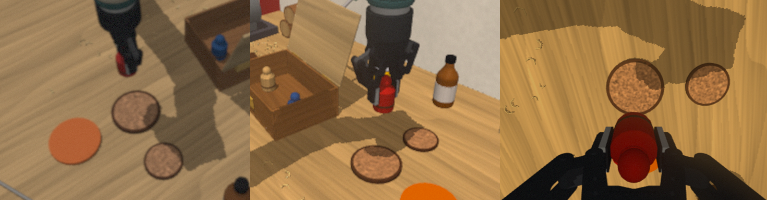

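The large cork is directly below at about (516,-155). The skittle is held upright, and the box view shows only blue and pale left. Next I lower it.

step_arm:
  series:
    - [[0,0,0,0.02,0.01,0.2,1],[0,0,0,0,0,0.2,1],[0,0,0,0,0,0.2,1],[0,0,0,0,0,0.2,1],[0,0,0,0,0,0.1,1],[0,0,0,0,0,0.04,1],[0,0,0,0,0,0,1],[0,0,0,0,0,0,1]]

```text
clock: 11.95
eef_pos: [517.2, -153.4, 30.8]
tool_rot: [3.14, -0.0, 1.403]
force: [-1.1, -0.3, -0.7]
width: 38.2
gripper_force: 60.4
```

step_arm:
  series:
    - [[0,0,0,0,0,0.02,1],[0,0,0,0,0,0.02,1],[0,0,0,0,0,0,1],[0,0,0,0,0,0,1]]

```text
clock: 12.35
eef_pos: [517.1, -153.8, 24.4]
tool_rot: [3.14, 0.0, 1.403]
force: [0.8, -0.4, 1.3]
width: 38.0
gripper_force: 60.5
```

step_arm:
  series:
    - [[0,0,0,0,0,0.01,1],[0,0,0,0,0,0,1]]

```text
clock: 12.55
eef_pos: [517.1, -153.8, 24.3]
tool_rot: [3.14, 0.0, 1.403]
force: [-2.5, 1.1, 17.0]
width: 38.0
gripper_force: 62.2
```

step_arm:
  series:
    - [[0,0,0,0,0,-0.008,1],[0,0,0,0,0,0,1],[0,0,0,0,0,0,0.5],[0,0,0,0,0,0,0.3],[0,0,0,0,0,0,0],[0,0,0,0,0,0,0],[0,0,0,0,0,0,0],[0,0,0,0,0,0,0]]

```text
clock: 13.35
eef_pos: [516.4, -153.7, 23.6]
tool_rot: [-3.141, -0.0, 1.403]
force: [0.2, 0.0, -0.8]
width: 85.4
gripper_force: 0.0
```

step_arm:
  series:
    - [[0,0,0,0,0,-0.1,0],[0,0,0,0,0,-0.2,0],[0,0,0,0,0,-0.25,0],[0,0,0,0,0,-0.25,0],[0,0,0,0,0,-0.25,0],[0,0,0,0,0,0,0],[0,0,0,0,0,0,0]]

```text
clock: 14.05
eef_pos: [516.8, -153.8, 182.0]
tool_rot: [3.14, 0.0, 1.403]
force: [0.1, -0.1, -1.2]
width: 85.2
gripper_force: 0.0
```

```bash
python3 - <<'E'
from h import *
s=ctrl.read_state();print(s['eef_pos'],s['force'])
P={n:ctrl.get_image(n) for n in ['scene','side','wrist']}
r={}
for n in P:
    d=ctrl.recognise(P[n],'red_center'); print(n,[(np.round(x['centre'],1),round(x['score'],2)) for x in d[:2]])
    if d: r[n]=(P[n],d[0]['centre'])
print(tri(list(r.values())))
im=[np.array(P[n]['img']) for n in P]
cv2.imwrite('pics/i.png',np.hstack([im[0][140:340,60:310],im[1][100:300,170:420],cv2.resize(im[2],(267,200))])[:,:,::-1])
E
```

```text
[ 516.79635539 -153.75967887  181.97314634] [ 0.0755797  -0.12550239 -1.18242585]
scene [(array([192.9, 243.8]), 0.6), (array([344.5, 171. ]), 0.46)]
side [(array([296. , 250.7]), 0.71), (array([225.1, 167.5]), 0.17)]
wrist [(array([259.3, 185. ]), 0.66)]
(array([ 516.1381555 , -158.06307573,   36.48067104]), [np.float64(1.9528935108675067), np.float64(1.099624906855452), np.float64(1.2594640552397138)])
```

View pics/i.png

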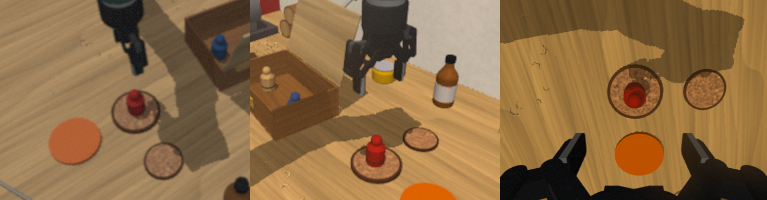

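The red skittle stands upright in the middle of the large cork pad, the lid is open and the gripper is clear, so I hand the job in.

```bash
python3 -c "
from cell import ctrl
print(ctrl.finish_job())"
```

```text
the job is handed in; nothing more can be done
None
```

The lid is leaning back open, the red skittle stands upright near the centre of the large cork pad and the gripper is clear; I handed the job in at about 14 s of the 58 s allowed, and no verdict came back.

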